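Turn the row of door mirrors round onto the polishing rack

ROBOT

A 6-joint arm with a two-finger parallel gripper is mounted at the origin on the work surface. World frame = base frame: x ahead of the robot, y to its left, z up, the work surface at z = 0. Lengths are in m, angles in rad, forces in N, time in s.
With the tool pointing down it reaches from about 0.35 to 0.975 m from the base axis. Payload 7.1 kg.
Tool frame: the origin (TCP) lies on the centre line of the jaws, within the pads' length; the fingertips stand 19 mm ahead of it and the grasp point (between the pads) is the TCP; z points along the fingers, y is the direction in which the jaws open and shut (so a half turn about z gives the same grasp; the last joint's range is limited). The gripper opens to 88 mm and grips with 3 to 60 N. Pads are 20 mm wide; open, the fingers measure 115 mm over their backs; the gripper's body (75 mm by 178 mm) begins 61 mm behind the grasp point.
Start: joints at [1.138, 0.423, 1.63, -0, 1.089, -0.019], TCP at [0.251, 0.572, 0.242] pointing down, gripper open.
Joint ranges: [-3, 3], [-0.9, 2.11], [0.09, 2.58], [-1.31, 4.45], [0.11, 2.69], [-2.54, 2.54]. Speed limits (rad/s): [2.39, 2.39, 3.01, 3.14, 3.14, 3.14].

INTERFACE

Orientations are given as a 3x3 rotation matrix whose columns are the frame's x, y, z axes.
In Python, from rig import robot gives the robot as it stands.
- The arm moves only by the tool carry_out, never from a script. Its argument "increments" is a list that holds one entry, the list of rows, each a list of 7 numbers: the gripper command: -1 is shut, 1 is fully open, values between are in proportion, then the shift along the tool's x, y, z as a fraction of full scale, then the turn, a rotation vector about the tool's x, y, z as a fraction of full scale. A call has 1 to 5 rows; each row shifts and turns the commanded pose from where the row before left it, along the tool's axes as they then stand; what a row does not reach is not made up. Full scale, the value 1, is 100 mm for a shift and 60 degrees for a turn. A row lasts 1/12 s, in which the tool goes at most 41.7 mm and 7.16 degrees, less where a joint would pass 70% of its speed; a pose out of reach is approached as far as the arm can. A call with a number of a shift or a turn outside -1 to 1 is refused whole. A call with a gripper value outside its range is refused whole. The fingers move at their own pace and stop on an object; "newtons" is the grip in N (left out, the last holds). Time passes only in rows, so rows that do not move let the fingers close. It gives the time, the measured TCP pose, the force and the opening at its end, in the units of the state.
- robot.observe(): the state, without advancing time (a new reading comes with each control period).
- robot.get_image(name): name is "scene" or "top" or "wrist"; returns the picture (400x640x3 uint8, blue, green, red); there is no depth.
- robot.camera_info(name): a dict with "vertical_fov" (degrees; the focal length in pixels is half the picture's height over the tangent of half this angle, whatever the lens; pixels are square), "cx", "cy" (the principal point, pixels), "R" (3x3) and "t" (3): a world point X has camera coordinates R X + t. Camera axes: x right, y down, z forward; pixel columns grow to the right and rows downward; lengths in m; the calibration is good to about 2 mm. A picture is of the moment at which its call begins: read the wrist's pose just before it. camera_info takes no time and is no camera call; for the wrist camera it gives the pose at the moment of the call.
- robot.job_done(): hands the job in, once; it reports no verdict.
Trained networks look in the newest picture that a camera, given by its name, has taken for a name from the list of things; names that differ only in an ending like _2 or _b are one class to them, and where a whole thing is asked for, a point or a joint stands for the part that bears it (a point fixed in the world has none). Each returns a list of dicts, best first, with "p" (0 to 1); they miss things now and then, are a little off and sometimes report something else, mostly with a low value. They report only what shows in the picture. A call takes as long as a camera call. They do not tell look-alikes from the thing itself.
- robot.trace(camera, thing): "pixels" (400x640 bool, what is visible of it) and "position" ([column, row] in pixels, amid what is visible of it).
The state is a dict: "t": time; "qpos": joint angles; "qvel": joint speeds; "effort": joint torques, N m; "tcp_pos": TCP position; "ee_rot": TCP orientation; "force": force on the tool from outside, world axes, zero at the start; "wrist_torque": the same for the moment, N m; "finger_gap": opening from 0.0 (shut) to 1.0 (fully open).
Only numpy, scipy, OpenCV 4.12 (cv2) and the standard library are available. Lean on these libraries where they do the work, as an engineer would, in place of code of your own. Each camera call takes 0.05 s, during which the arm holds its last target. There are 200 camera calls.

TASK

Move the four car mirror heads from the plywood drying rack to the empty metal polishing rack in reverse order, so that the one at the left end of the drying rack ends in the right-end bay of the polishing rack, and so on along the row. Each goes face down, flat and centred on the pad of its own bay, stalk up. Lower each one gently onto its pad before letting go; do not drop it.

Things in the scene. Friction and masses are not known exactly. Their poses are not given: they have to be found in the camera images.
- round_mirror: Bright metal round mirror head lying face down: a flat disc 60 mm across and 22 mm high with a bevelled back, metal stalk. From its back rises a flat stalk, 14 mm thick (x), 22 mm wide (y), from z = 22 to 70 mm, topped by an 8 mm stud, 10 mm long. Origin: centre of the glass side (underside), below the stalk; z up. About 0.2 kg. Starts within 5 degrees of square to its rack.
- rectangular_mirror: Bright metal rectangular mirror head lying face down: 76 mm long (x) by 56 mm wide (y), 24 mm high, metal stalk. From its back rises a flat stalk, 14 mm thick (x), 22 mm wide (y), from z = 24 to 72 mm, topped by an 8 mm stud, 10 mm long. Origin: centre of the glass side (underside), below the stalk; z up. About 0.2 kg. Starts within 5 degrees of square to its rack.
- oval_mirror: Black plastic long-oval mirror head lying face down: 76 mm long (x) by 50 mm wide (y), 26 mm high with a stepped back, black stalk. From its back rises a flat stalk, 14 mm thick (x), 22 mm wide (y), from z = 26 to 74 mm, topped by an 8 mm stud, 10 mm long. Origin: centre of the glass side (underside), below the stalk; z up. About 0.2 kg. Starts within 5 degrees of square to its rack.
- bullet_mirror: Black plastic bullet-shaped mirror head lying face down: a round dome 60 mm across at the bottom, 24 mm at the top, 42 mm high, black stalk. From its back rises a flat stalk, 14 mm thick (x), 22 mm wide (y), from z = 42 to 90 mm, topped by an 8 mm stud, 10 mm long. Origin: centre of the glass side (underside), below the stalk; z up. About 0.2 kg. Starts within 5 degrees of square to its rack.
- round_rest: Fixed 4 mm thick cork rest on the drying rack, on which the round mirror lies at the start; it marks that mirror's starting bay and stays there. Origin: centre of its underside, 12 mm above the table.
- rectangular_rest: Fixed 4 mm thick cork rest on the drying rack, on which the rectangular mirror lies at the start; it marks that mirror's starting bay and stays there. Origin: centre of its underside, 12 mm above the table.
- oval_rest: Fixed 4 mm thick cork rest on the drying rack, on which the oval mirror lies at the start; it marks that mirror's starting bay and stays there. Origin: centre of its underside, 12 mm above the table.
- bullet_rest: Fixed 4 mm thick cork rest on the drying rack, on which the bullet mirror lies at the start; it marks that mirror's starting bay and stays there. Origin: centre of its underside, 12 mm above the table.
- drying_rack: Plywood rack with the four mirrors at the start, 98 x 366 mm, fixed. Four bays in a row along its y, centres at y = +135, +45, -45, -135 mm, 84 mm wide between dividers 24 mm high, 92 mm deep between lips 22 mm high. Origin: centre of underside, at table height; x away from the robot, y to its left, within 9 degrees. Nearer or farther rack. 
- polishing_rack: Metal rack, empty at the start, 98 x 366 mm, fixed. Four bays in a row along its y, centres at y = +135, +45, -45, -135 mm, 84 mm wide between dividers 24 mm high, 92 mm deep between lips 22 mm high. Origin: centre of underside, at table height; x away from the robot, y to its left, within 9 degrees. Nearer or farther rack. In each bay: a grey pad 80 x 64 mm, top at z = 16 mm.
There are look-alikes about, which are no part of the job. Leave any green or pink look-alike of the rectangular_mirror alone.

How it is judged:
At the end, for the whole second after the job is handed in: Each mirror head is in the polishing-rack bay opposite in order to its starting bay, within 14 mm of the bay centre along each rack axis, flat on the pad (underside 12 to 20 mm above the table, upright within 0.1 rad) and at rest (((y of round_rest in the frame of drying_rack between 0.115 and 0.155 m and y of round_mirror in the frame of polishing_rack between -0.149 and -0.121 m) or (y of round_rest in the frame of drying_rack between 0.025 and 0.065 m and y of round_mirror in the frame of polishing_rack between -0.059 and -0.031 m) or (y of round_rest in the frame of drying_rack between -0.065 and -0.025 m and y of round_mirror in the frame of polishing_rack between 0.031 and 0.059 m) or (y of round_rest in the frame of drying_rack between -0.155 and -0.115 m and y of round_mirror in the frame of polishing_rack between 0.121 and 0.149 m)) and x of round_mirror in the frame of polishing_rack between -0.014 and 0.014 m and z of round_mirror in the frame of polishing_rack between 0.012 and 0.02 m and angle between each of round_mirror, rectangular_mirror, oval_mirror, bullet_mirror's own z axis and vertical below 0.1 rad and linear speed of each of round_mirror, rectangular_mirror, oval_mirror, bullet_mirror below 0.02 m/s and angular speed of each of round_mirror, rectangular_mirror, oval_mirror, bullet_mirror below 0.2 rad/s and ((y of rectangular_rest in the frame of drying_rack between 0.115 and 0.155 m and y of rectangular_mirror in the frame of polishing_rack between -0.149 and -0.121 m) or (y of rectangular_rest in the frame of drying_rack between 0.025 and 0.065 m and y of rectangular_mirror in the frame of polishing_rack between -0.059 and -0.031 m) or (y of rectangular_rest in the frame of drying_rack between -0.065 and -0.025 m and y of rectangular_mirror in the frame of polishing_rack between 0.031 and 0.059 m) or (y of rectangular_rest in the frame of drying_rack between -0.155 and -0.115 m and y of rectangular_mirror in the frame of polishing_rack between 0.121 and 0.149 m)) and x of rectangular_mirror in the frame of polishing_rack between -0.014 and 0.014 m and z of rectangular_mirror in the frame of polishing_rack between 0.012 and 0.02 m and ((y of oval_rest in the frame of drying_rack between 0.115 and 0.155 m and y of oval_mirror in the frame of polishing_rack between -0.149 and -0.121 m) or (y of oval_rest in the frame of drying_rack between 0.025 and 0.065 m and y of oval_mirror in the frame of polishing_rack between -0.059 and -0.031 m) or (y of oval_rest in the frame of drying_rack between -0.065 and -0.025 m and y of oval_mirror in the frame of polishing_rack between 0.031 and 0.059 m) or (y of oval_rest in the frame of drying_rack between -0.155 and -0.115 m and y of oval_mirror in the frame of polishing_rack between 0.121 and 0.149 m)) and x of oval_mirror in the frame of polishing_rack between -0.014 and 0.014 m and z of oval_mirror in the frame of polishing_rack between 0.012 and 0.02 m and ((y of bullet_rest in the frame of drying_rack between 0.115 and 0.155 m and y of bullet_mirror in the frame of polishing_rack between -0.149 and -0.121 m) or (y of bullet_rest in the frame of drying_rack between 0.025 and 0.065 m and y of bullet_mirror in the frame of polishing_rack between -0.059 and -0.031 m) or (y of bullet_rest in the frame of drying_rack between -0.065 and -0.025 m and y of bullet_mirror in the frame of polishing_rack between 0.031 and 0.059 m) or (y of bullet_rest in the frame of drying_rack between -0.155 and -0.115 m and y of bullet_mirror in the frame of polishing_rack between 0.121 and 0.149 m)) and x of bullet_mirror in the frame of polishing_rack between -0.014 and 0.014 m and z of bullet_mirror in the frame of polishing_rack between 0.012 and 0.02 m); the robot touches nothing.
It fails at once if the round mirror is dropped (moves faster than 0.7 m/s while not held, a fall of some 25 mm) (contact force between round_mirror and the fingers below 0.3 N and linear speed of round_mirror above 0.7 m/s).
It fails at once if the rectangular mirror is dropped (moves faster than 0.7 m/s while not held, a fall of some 25 mm) (contact force between rectangular_mirror and the fingers below 0.3 N and linear speed of rectangular_mirror above 0.7 m/s).
It fails at once if the oval mirror is dropped (moves faster than 0.7 m/s while not held, a fall of some 25 mm) (contact force between oval_mirror and the fingers below 0.3 N and linear speed of oval_mirror above 0.7 m/s).
It fails at once if the bullet mirror is dropped (moves faster than 0.7 m/s while not held, a fall of some 25 mm) (contact force between bullet_mirror and the fingers below 0.3 N and linear speed of bullet_mirror above 0.7 m/s).
It also fails if it takes over 99 s, if anything falls off the work surface, if the arm or the gripper's body presses on something with over 40 N, if the wrist force passes 120 N, or if a joint passes its speed limit or range.

## Working session

There is one attempt and no reset: what is moved stays moved. The work goes in short steps, Python scripts to look and compute and a tool call to move; the robot and the scene stay as the last step left them, time stands still between calls to the robot, and variables do not carry over. Pictures are saved under pics/ and viewed, about 12 in all and at most 16, crops included, and the job is handed in when it is done.

Besides the shell and the picture viewer there is one more tool, called after "Request:" by a JSON object that holds its "fn" and its "kwargs", one argument or row to a line. carry_out: Moves the arm, as the interface text tells. Its arguments: {"type":"object","properties":{"increments":{"type":"array","items":{"type":"array","items":{"type":"array","items":{"type":"number","minimum":-1,"maximum":1}}}},"newtons":{"type":"number"}},"required":["increments"]}

```bash
mkdir -p pics; ls; python3 - <<'E'
from rig import robot
import cv2, numpy as np
s=robot.observe();print(s)
for c in("scene","top"):
    cv2.imwrite(f"pics/{c}0.png",robot.get_image(c)); i=robot.camera_info(c);print(c,i)
    for n in("round_mirror","rectangular_mirror","oval_mirror","bullet_mirror","round_rest","drying_rack","polishing_rack"):
        print(n,[(round(d["p"],2),np.round(d["position"]),int(d["pixels"].sum())) for d in robot.trace(c,n)])
E
```

```text
pics
{'t': 0.0, 'qpos': array([ 1.13800213e+00,  4.23849420e-01,  1.63066127e+00, -1.52518799e-05,
        1.08859279e+00, -1.90181809e-02]), 'qvel': array([-0.00063633, -0.00184665, -0.00085238, -0.00039539, -0.00101913,
        0.00020677]), 'effort': array([-1.46517152e-03, -5.44643927e+01, -2.73673761e+01,  6.42657350e-02,
        2.27674545e-02, -1.13011752e-04]), 'tcp_pos': array([0.25106907, 0.57179486, 0.2409076 ]), 'ee_rot': array([[-9.15611974e-01,  4.02062590e-01, -6.21389444e-04],
       [ 4.02063070e-01,  9.15610939e-01, -1.37719622e-03],
       [ 1.52318909e-05, -1.51081510e-03, -9.99998859e-01]]), 'force': array([-0.4836149 ,  1.3615526 ,  0.10634469]), 'wrist_torque': array([0.00086234, 0.05121189, 0.05457787]), 'finger_gap': 1.0001805644600636}
scene {'vertical_fov': 45.2292713360529, 'cx': 319.3954914543648, 'cy': 199.592070391015, 'R': array([[ 0.65596927,  0.75463639,  0.01510754],
       [ 0.42552883, -0.35321215, -0.83316649],
       [-0.62340158,  0.5529603 , -0.55281586]]), 't': array([-0.36297448, -0.16144722,  1.53788718])}
round_mirror [(0.86, array([332., 
[... 453 characters left out ...]
rtical_fov': 42.63428656072548, 'cx': 324.12897913906454, 'cy': 191.21944395916813, 'R': array([[ 0.00770686, -0.99994741,  0.00676675],
       [-0.98938407, -0.00860714, -0.14506922],
       [ 0.14511983, -0.00557688, -0.98939837]]), 't': array([0.0529102 , 0.47406934, 1.04717448])}
round_mirror [(0.91, array([290., 195.]), 608)]
rectangular_mirror [(0.97, array([430., 265.]), 1045), (0.94, array([286., 267.]), 968), (0.89, array([219., 265.]), 1006), (0.82, array([334., 199.]), 935), (0.66, array([182., 217.]), 911)]
oval_mirror [(0.56, array([417., 194.]), 737)]
bullet_mirror [(0.91, array([374., 197.]), 590)]
round_rest []
drying_rack [(0.63, array([357., 201.]), 4697)]
polishing_rack []
```

View pics/top0.png

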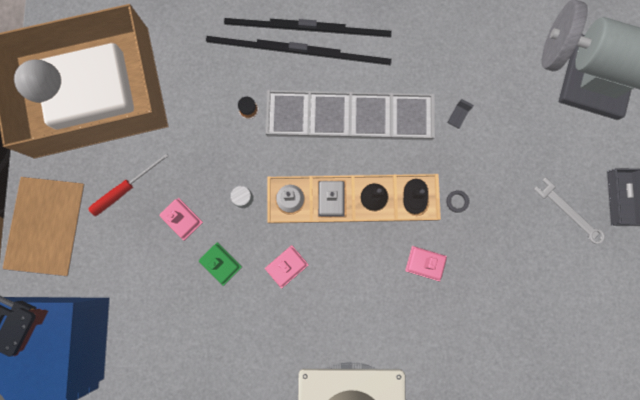

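View pics/scene0.png

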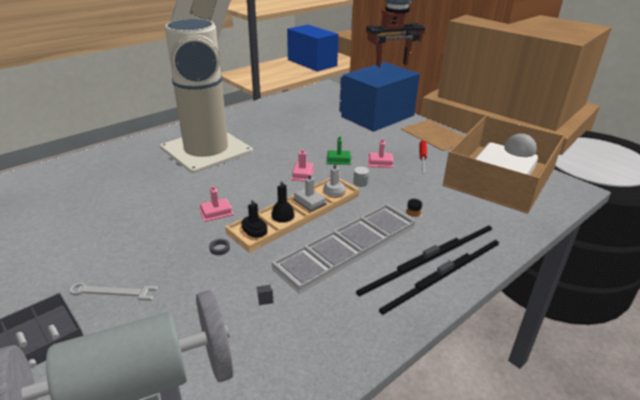

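Top picture: wooden drying rack around (354,198), holding from left round (289,198), rectangular (331,197), bullet (374,197), oval (416,196). The metal polishing rack is at (350,115). Rectangular look-alikes are pink (180,217), (286,267) and (427,263), and green (219,263). The bright metal one is the one in the rack at (331,197). I'll check it in a close crop with an overlay of the measured model.

```bash
cat > h.py <<'E'
from rig import robot
import cv2, numpy as np
def cam(c):
    i=robot.camera_info(c); f=200/np.tan(np.radians(i["vertical_fov"]/2))
    return np.array([[f,0,i["cx"]],[0,f,i["cy"]],[0,0,1]]),np.array(i["R"]),np.array(i["t"])
def proj(C,X):
    K,R,t=C; p=(np.atleast_2d(X)@R.T+t)@K.T; return p[:,:2]/p[:,2:]
def back(C,uv,z):
    K,R,t=C; d=R.T@np.linalg.inv(K)@np.r_[uv,1]; o=-R.T@t; return o+d*(z-o[2])/d[2]
def rackpts(p,loc):
    c,s=np.cos(p[2]),np.sin(p[2]); l=np.atleast_2d(loc).astype(float); return np.c_[p[0]+c*l[:,0]-s*l[:,1],p[1]+s*l[:,0]+c*l[:,1],l[:,2]]
E
python3 - <<'E'
from h import *
im=cv2.imread("pics/top0.png"); C=cam("top")
hsv=cv2.cvtColor(im,cv2.COLOR_BGR2HSV)
def sub(m,z):
    cn=max(cv2.findContours(m,0,2)[0],key=cv2.contourArea); r=cv2.minAreaRect(cn); print(r)
    q=np.array([back(C,b,z)[:2] for b in cv2.boxPoints(r)]); print(np.round(q,4), q.mean(0), np.linalg.norm(q[0]-q[1]),np.linalg.norm(q[1]-q[2])); return q
m=np.zeros(im.shape[:2],np.uint8); m[165:235,255:450]=255
w=cv2.inRange(hsv,(8,60,120),(30,255,255))&m; print("drying"); sub(w,.012)
m[:]=0; m[84:146,258:442]=255
g=hsv[...,2]; w=cv2.inRange(g,150,255)&m
print("polishing"); sub(w,.022)
inner=cv2.bitwise_not(w)&m; n,l,st,ce=cv2.connectedComponentsWithStats(inner)
for k in range(1,n):
    if 500<st[k,4]<3000: print("bay",st[k],ce[k],back(C,ce[k],.016))
big=cv2.resize(im[80:230,255:450],None,fx=4,fy=4,interpolation=cv2.INTER_CUBIC); cv2.imwrite("pics/crop0.png",big)
E
```

```text
drying
((353.19720458984375, 197.92544555664062), (46.54969024658203, 173.1051788330078), 89.09062194824219)
[[ 0.509   0.182 ]
 [ 0.5184 -0.193 ]
 [ 0.4172 -0.192 ]
 [ 0.4082  0.178 ]] [ 0.46321061 -0.00625442] 0.37507665023312237 0.10121609263803424
polishing
((349.49993896484375, 114.49998474121094), (182.99996948242188, 60.99999237060547), 0.0)
[[ 0.5752  0.2004]
 [ 0.7126  0.2041]
 [ 0.7167 -0.1992]
 [ 0.5789 -0.1957]] [0.64582895 0.00238804] 0.13748893311135943 0.4033082904403069
bay [274  96  30  36 986] [288.16024341 113.28600406] [0.64847255 0.13695399 0.016     ]
bay [315  97  29  36 979] [329.15117467 114.27068437] [0.64711755 0.04698437 0.016     ]
bay [356  98  29  36 993] [370.20644512 115.32326284] [ 0.64560916 -0.04317461  0.016     ]
bay [ 397   99   29   36 1014] [411.117357   116.25936884] [ 0.64436116 -0.13306618  0.016     ]
bay [265 134 170   9 586] [347.69283276 137.02047782] [0.59623521 0.00621984 0.016     ]
```

View pics/crop0.png

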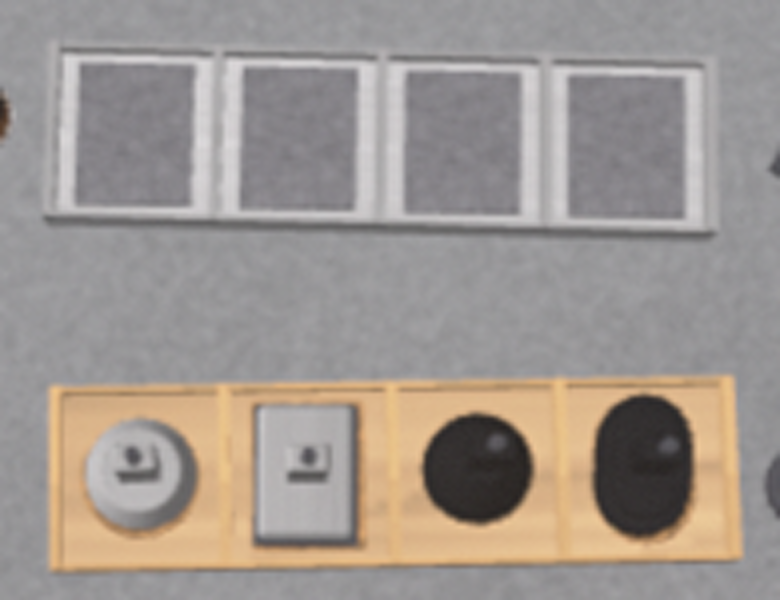

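The crop shows the bright metal rectangular head (308,475 in the crop) in bay 2, so that is the right one. The bullet is in bay 3, the oval in bay 4 and the round in bay 1. I'll locate the stalks from stud, base outline and scene view.

```bash
python3 - <<'E'
from h import *
im=cv2.imread("pics/top0.png"); C=cam("top"); S=cam("scene")
big=lambda u,v:(255+(u+.5)/4-.5,80+(v+.5)/4-.5)
for n,s,zs,b,zb in [("round",(133,455),.096,(141,475),.025),("rect",(308,455),.098,(305,475),.038),("bullet",(498,441),.116,(478,467),.024),("oval",(668,445),.100,(643,466),.03)]:
    print(n,"stud",back(C,big(*s),zs).round(4),"base",back(C,big(*b),zb).round(4))
for n in("round_mirror","rectangular_mirror","oval_mirror","bullet_mirror"):
    for c in("top","scene"):
        d=robot.trace(c,n)
        if n[0]=="r" and n[1]=="e": d=[x for x in d if np.hypot(*(np.array(x["position"])-((331,197) if c=="top" else (309,198))))<15]
        d=d[0]["pixels"]; ys,xs=np.nonzero(d)
        print(n,c,"box",xs.min(),xs.max(),ys.min(),ys.max(),"bottom-centre col",(xs.min()+xs.max())/2, "top px",xs[ys==ys.min()].mean())
sc=cv2.imread("pics/scene0.png")
cv2.imwrite("pics/crop1.png",cv2.resize(sc[155:290,225:425],None,fx=4,fy=4,interpolation=cv2.INTER_CUBIC))
E
```

```text
round stud [0.4596 0.1291 0.096 ] base [0.459  0.1294 0.025 ]
rect stud [0.4601 0.0423 0.098 ] base [0.458  0.0425 0.038 ]
bullet stud [ 0.4652 -0.05    0.116 ] base [ 0.465  -0.0498  0.024 ]
oval stud [ 0.4664 -0.1362  0.1   ] base [ 0.4654 -0.1366  0.03  ]
round_mirror top box 277 304 185 212 bottom-centre col 290.5 top px 291.0
round_mirror scene box 323 343 166 195 bottom-centre col 333.0 top px 335.0
rectangular_mirror top box 318 345 181 216 bottom-centre col 331.5 top px 331.5
rectangular_mirror scene box 294 325 176 211 bottom-centre col 309.5 top px 309.5
oval_mirror top box 404 427 179 213 bottom-centre col 415.5 top px 416.0
oval_mirror scene box 241 266 201 236 bottom-centre col 253.5 top px 252.5
bullet_mirror top box 361 388 184 210 bottom-centre col 374.5 top px 373.5
bullet_mirror scene box 271 294 184 221 bottom-centre col 282.5 top px 282.0
```

View pics/crop1.png

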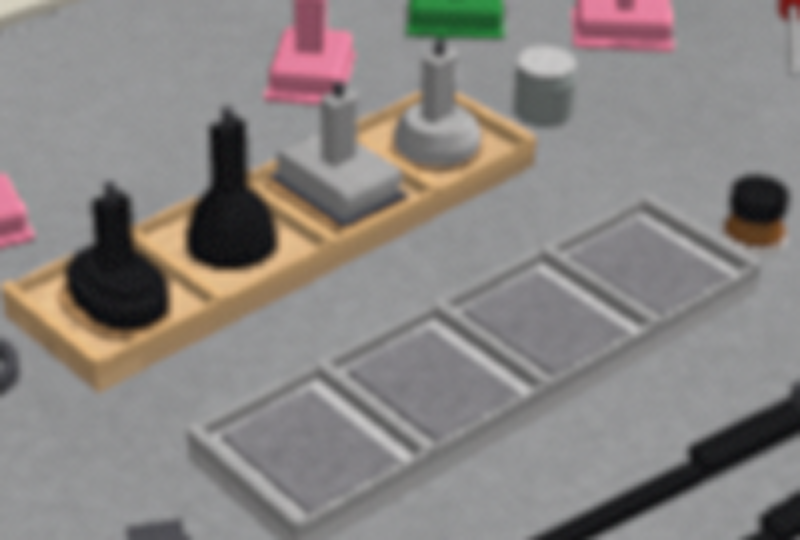

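The scene crop shows the same order: oval (115,260), bullet (230,200), rectangular (340,150), round (440,110). Stud and base estimates agree to about 2 mm, and the pad pitch comes out at 90 mm. Next I'll plan the moves.

```bash
cat > p.py <<'E'
# usage: p.py x y z yaw n grip : rows (rounded) from the measured pose to the target
import sys; from h import *
x,y,z,w,n,g=map(float,sys.argv[1:]); n=int(n)
s=robot.observe(); P=s["tcp_pos"]; R=s["ee_rot"]; a=np.arctan2(R[1,1],R[0,1])
d=np.array([x,y,z])-P; da=(w-a+np.pi)%(2*np.pi)-np.pi
print("t",s["t"],"pos",P.round(4),"yaw",a.round(3),"tilt",R[2,2].round(5),"dist",np.linalg.norm(d).round(4),"mm/row",(1000*np.linalg.norm(d)/n).round(1),"deg/row",np.degrees(da/n).round(2),"F",s["force"].round(1),"gap mm",round(88*s["finger_gap"],1))
rows=[]
for k in range(n):
    ak=a+da*k/n; ty=np.array([np.cos(ak),np.sin(ak)]); tx=np.array([-ty[1],ty[0]])
    if R[2,2]<0: tx=np.array([-np.sin(ak),np.cos(ak)])
    rows.append([g]+[round(float(v),3) for v in (d[:2]@tx/n*10,d[:2]@ty/n*10,-d[2]/n*10,0,0,-np.degrees(da)/n/60)])
for i in range(0,n,5): print([rows[i:i+5]])
E
python3 p.py 0.4593 0.1293 0.2 0.025 15 0.15
python3 - <<'E'
from h import *
S=cam("scene")
for P in [(.4594,.1292,.096),(.459,.0424,.098),(.465,-.05,.116),(.466,-.1364,.1),(.6485,.137,.016),(.6444,-.1331,.016)]:
    print(((proj(S,P)[0]-(225,155))*4).round())
E
```

```text
t 1.2 pos [0.2513 0.5722 0.2417] yaw 1.157 tilt -1.0 dist 0.4911 mm/row 32.7 deg/row -4.32 F [ 0.5 -0.1 -0.2] gap mm 88.2
[[[0.15, -0.246, -0.215, 0.028, 0.0, 0.0, 0.072], [0.15, -0.261, -0.195, 0.028, 0.0, 0.0, 0.072], [0.15, -0.275, -0.175, 0.028, 0.0, 0.0, 0.072], [0.15, -0.288, -0.154, 0.028, 0.0, 0.0, 0.072], [0.15, -0.298, -0.132, 0.028, 0.0, 0.0, 0.072]]]
[[[0.15, -0.307, -0.109, 0.028, 0.0, 0.0, 0.072], [0.15, -0.315, -0.085, 0.028, 0.0, 0.0, 0.072], [0.15, -0.32, -0.062, 0.028, 0.0, 0.0, 0.072], [0.15, -0.324, -0.037, 0.028, 0.0, 0.0, 0.072], [0.15, -0.326, -0.013, 0.028, 0.0, 0.0, 0.072]]]
[[[0.15, -0.326, 0.012, 0.028, 0.0, 0.0, 0.072], [0.15, -0.324, 0.037, 0.028, 0.0, 0.0, 0.072], [0.15, -0.321, 0.061, 0.028, 0.0, 0.0, 0.072], [0.15, -0.315, 0.085, 0.028, 0.0, 0.0, 0.072], [0.15, -0.308, 0.108, 0.028, 0.0, 0.0, 0.072]]]
[434.  40.]
[333.  80.]
[222. 108.]
[105. 181.]
[643. 263.]
[304. 445.]
```

Request:
{"fn": "carry_out", "kwargs": {
  "increments": [
    [[0.15,-0.25,-0.215,0.03,0,0,0.072],[0.15,-0.26,-0.195,0.03,0,0,0.072],[0.15,-0.275,-0.175,0.03,0,0,0.072],[0.15,-0.29,-0.155,0.03,0,0,0.072],[0.15,-0.3,-0.13,0.03,0,0,0.072]]
  ],
  "newtons": 35
}}

```text
t: 1.62
tcp_pos: [0.3216, 0.423, 0.2266]
ee_rot: [[-0.701, 0.713, 0.0], [0.713, 0.701, 0.0], [-0.0, 0.0, -1.0]]
force: [0.1, 0.5, -0.0]
finger_gap: 0.662
```

Request:
{"fn": "carry_out", "kwargs": {
  "increments": [
    [[0.15,-0.305,-0.11,0.03,0,0,0.072],[0.15,-0.315,-0.085,0.03,0,0,0.072],[0.15,-0.32,-0.06,0.03,0,0,0.072],[0.15,-0.325,-0.035,0.03,0,0,0.072],[0.15,-0.325,-0.015,0.03,0,0,0.072]]
  ]
}}

```text
t: 2.03
tcp_pos: [0.3911, 0.2756, 0.2118]
ee_rot: [[-0.389, 0.921, 0.001], [0.921, 0.389, 0.0], [0.0, 0.001, -1.0]]
force: [-0.4, 0.7, -0.9]
finger_gap: 0.58
```

Request:
{"fn": "carry_out", "kwargs": {
  "increments": [
    [[0.15,-0.325,0.01,0.03,0,0,0.072],[0.15,-0.325,0.035,0.03,0,0,0.072],[0.15,-0.32,0.06,0.03,0,0,0.072],[0.15,-0.315,0.085,0.03,0,0,0.072],[0.15,-0.31,0.11,0.03,0,0,0.072]]
  ]
}}

```text
t: 2.45
tcp_pos: [0.4604, 0.1276, 0.1968]
ee_rot: [[-0.022, 1.0, 0.001], [1.0, 0.022, 0.0], [0.0, 0.001, -1.0]]
force: [-0.3, 0.6, 0.0]
finger_gap: 0.576
```

```bash
python3 - <<'E'
from h import *
s=robot.observe(); C=cam("wrist"); im=robot.get_image("wrist")
for n,P in [("r",(.4594,.1292,.096)),("q",(.459,.0424,.098)),("pad0",(.6485,.137,.016)),("p1",(.6471,.047,.016)),("tcp",s["tcp_pos"])]:
    u=proj(C,P)[0]; print(n,u.round(1)); cv2.drawMarker(im,tuple(int(v) for v in u.round()),(0,0,255),0,10,1)
cv2.imwrite("pics/w1.png",im)
E
python3 p.py 0.4593 0.1293 0.069 0.025 5 0.15
```

```text
r [314.8 203.9]
q [312.1 306. ]
pad0 [511.2 174.4]
p1 [493.6 258.6]
tcp [315.9 274.3]
t 2.5 pos [0.4623 0.124  0.1964] yaw 0.016 tilt -1.0 dist 0.1276 mm/row 25.5 deg/row 0.1 F [ 1.1 -2.4  0. ] gap mm 50.9
[[[0.15, 0.011, -0.006, 0.255, 0.0, 0.0, -0.002], [0.15, 0.011, -0.006, 0.255, 0.0, 0.0, -0.002], [0.15, 0.011, -0.006, 0.255, 0.0, 0.0, -0.002], [0.15, 0.011, -0.006, 0.255, 0.0, 0.0, -0.002], [0.15, 0.011, -0.006, 0.255, 0.0, 0.0, -0.002]]]
```

View pics/w1.png

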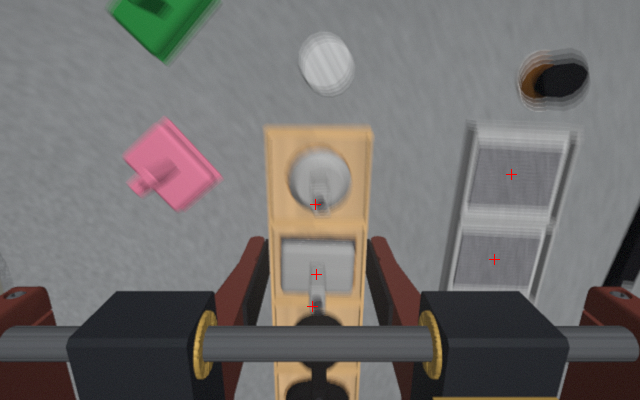

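Request:
{"fn": "carry_out", "kwargs": {
  "increments": [
    [[0.15,0.02,0,0.2,0,0,0],[0.15,0,0,0,0,0,0],[0.15,0,0,0,0,0,0],[0.15,0,0,0,0,0,0]]
  ]
}}

```text
t: 2.83
tcp_pos: [0.4597, 0.1315, 0.1771]
ee_rot: [[-0.027, 1.0, -0.0], [1.0, 0.027, -0.0], [-0.0, -0.0, -1.0]]
force: [0.3, 0.8, 0.1]
finger_gap: 0.575
```

```bash
python3 - <<'E'
from h import *
s=robot.observe(); C=cam("wrist"); im=robot.get_image("wrist")
for n,P in [("r",(.4594,.1292,.096)),("q",(.459,.0424,.098)),("pad0",(.6485,.137,.016)),("p1",(.6471,.047,.016)),("tcp",s["tcp_pos"])]:
    u=proj(C,P)[0]; print(n,u.round(1)); cv2.drawMarker(im,tuple(int(v) for v in u.round()),(0,0,255),0,10,1)
cv2.imwrite("pics/w2.png",im)
E
python3 p.py 0.4593 0.1293 0.069 0.025 5 0.15
```

```text
r [315.6 218. ]
q [312.2 325.7]
pad0 [522.9 184.4]
p1 [503.1 272.2]
tcp [315.9 274.2]
t 2.8833 pos [0.4599 0.1316 0.1773] yaw 0.027 tilt -1.0 dist 0.1083 mm/row 21.7 deg/row -0.02 F [-0.6  0.6  0.1] gap mm 50.5
[[[0.15, -0.005, -0.001, 0.217, 0.0, 0.0, 0.0], [0.15, -0.005, -0.001, 0.217, 0.0, 0.0, 0.0], [0.15, -0.005, -0.001, 0.217, 0.0, 0.0, 0.0], [0.15, -0.005, -0.001, 0.217, 0.0, 0.0, 0.0], [0.15, -0.005, -0.001, 0.217, 0.0, 0.0, 0.0]]]
```

View pics/w2.png

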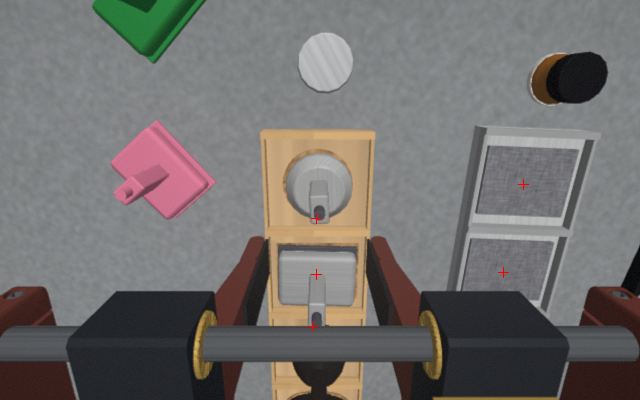

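```bash
python3 - <<'E'
from h import *
im0=robot.get_image("wrist"); C=cam("wrist")
cv2.imwrite("pics/w3.png",cv2.resize(im0[130:350,255:385],None,fx=4,fy=2.7*4/2.7,interpolation=cv2.INTER_CUBIC)[:, :][:600*2:1][:880:1][:600*2].copy()[:600])
# fit top-camera pad corners vs wrist: find pad quads
g=cv2.GaussianBlur(cv2.cvtColor(im0,cv2.COLOR_BGR2GRAY),(5,5),0)
m=np.zeros_like(g); m[130:315,455:600]=255
w=(g<145).astype(np.uint8)*255&m
w=cv2.morphologyEx(w,cv2.MORPH_CLOSE,np.ones((3,3)))
for c in cv2.findContours(w,1,2)[0]:
    if cv2.contourArea(c)>2000:
        q=cv2.approxPolyDP(c,8,True)[:,0]; print(cv2.contourArea(c),q.tolist())
        for p in q: print("  ",back(C,p,.016)[:2].round(4))
        M=cv2.moments(c); print(" cen",M["m10"]/M["m00"],M["m01"]/M["m00"],back(C,(M["m10"]/M["m00"],M["m01"]/M["m00"]),.016).round(4))
E
```

```text
2488.5 [[567, 203], [560, 228], [482, 225], [571, 229], [555, 246], [465, 239], [471, 209], [559, 216]]
   [0.694  0.1205]
   [0.6934 0.0954]
   [0.6185 0.0965]
   [0.7041 0.0946]
   [0.6929 0.0766]
   [0.6045 0.0817]
   [0.6055 0.1122]
   [0.6896 0.1075]
 cen 516.8619650391802 227.0440693858415 [0.652  0.0953 0.016 ]
24389.0 [[455, 130], [455, 314], [599, 314], [599, 137], [584, 140], [565, 202], [577, 150], [483, 149], [487, 130]]
   [0.5799 0.1845]
   [ 0.6071 -0.0024]
   [0.7564 0.0013]
   [0.7075 0.1818]
   [0.695  0.1788]
   [0.6919 0.1214]
   [0.691  0.1699]
   [0.6072 0.1686]
   [0.6079 0.1852]
 cen 525.6198969480777 228.8618229529706 [0.6608 0.0937 0.016 ]
```

View pics/w3.png

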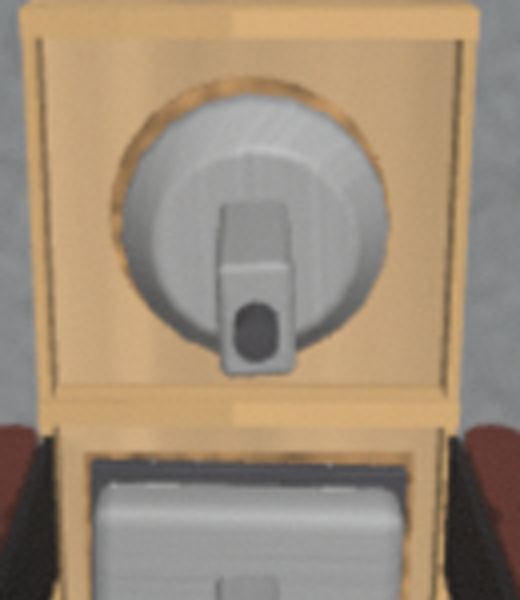

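```bash
python3 - <<'E'
from h import *
C=cam("wrist"); f=lambda u,v:(255+(u+.5)/4-.5,130+(v+.5)/4-.5)
print("stalk top",back(C,f(258,319),.086),"stud top",back(C,f(257,344),.096),"disc edges",back(C,f(122,225),.020),back(C,f(388,225),.020))
E
python3 p.py 0.4605 0.1295 0.069 0.027 5 0.15
```

```text
stalk top [0.46220574 0.13227326 0.086     ] stud top [0.46198312 0.13113438 0.096     ] disc edges [0.43207288 0.13118202 0.02      ] [0.49210012 0.13275423 0.02      ]
t 2.9333 pos [0.4599 0.1317 0.1774] yaw 0.027 tilt -1.0 dist 0.1084 mm/row 21.7 deg/row -0.0 F [ 0.9  0.8 -0.6] gap mm 50.5
[[[0.15, -0.004, 0.001, 0.217, 0.0, 0.0, 0.0], [0.15, -0.004, 0.001, 0.217, 0.0, 0.0, 0.0], [0.15, -0.004, 0.001, 0.217, 0.0, 0.0, 0.0], [0.15, -0.004, 0.001, 0.217, 0.0, 0.0, 0.0], [0.15, -0.004, 0.001, 0.217, 0.0, 0.0, 0.0]]]
```

Request:
{"fn": "carry_out", "kwargs": {
  "increments": [
    [[0.15,-0.01,0.01,0.3,0,0,0],[0.15,0,0,0.3,0,0,0],[0.15,0,0,0.3,0,0,0],[0.15,0,0,0.18,0,0,0],[0.15,0,0,0,0,0,0]]
  ]
}}

```text
t: 3.35
tcp_pos: [0.4588, 0.1301, 0.0662]
ee_rot: [[-0.027, 1.0, -0.005], [1.0, 0.027, -0.001], [-0.001, -0.005, -1.0]]
force: [-0.7, -0.3, -0.5]
finger_gap: 0.574
```

Request:
{"fn": "carry_out", "kwargs": {
  "increments": [
    [[-0.3,0,0,0,0,0,0],[-0.6,0,0,0,0,0,0],[-0.8,0,0,0,0,0,0],[-1,0,0,0,0,0,0],[-1,0,0,0,0,0,0]]
  ]
}}

```text
t: 3.77
tcp_pos: [0.4615, 0.1304, 0.0698]
ee_rot: [[-0.026, 1.0, 0.002], [1.0, 0.026, 0.001], [0.0, 0.002, -1.0]]
force: [-0.4, -0.5, -0.4]
finger_gap: 0.234
```

Request:
{"fn": "carry_out", "kwargs": {
  "increments": [
    [[-1,0,0,0,0,0,0],[-1,0,0,0,0,0,0],[-1,0,0,-0.05,0,0,0],[-1,0,0,-0.15,0,0,0],[-1,0,0,-0.2,0,0,0]]
  ]
}}

```text
t: 4.18
tcp_pos: [0.4594, 0.1297, 0.1081]
ee_rot: [[-0.026, 1.0, -0.004], [1.0, 0.026, -0.001], [-0.001, -0.004, -1.0]]
force: [0.5, 0.7, -2.4]
finger_gap: 0.157
```

```bash
python3 p.py 0.6448 -0.1328 0.19 -0.015 11 -1
```

```text
t 4.1833 pos [0.4594 0.1297 0.1081] yaw 0.026 tilt -0.99999 dist 0.3317 mm/row 30.2 deg/row -0.21 F [ 0.5  0.7 -2.4] gap mm 13.8
[[[-1.0, -0.243, 0.162, -0.074, 0.0, 0.0, 0.004], [-1.0, -0.242, 0.163, -0.074, 0.0, 0.0, 0.004], [-1.0, -0.242, 0.164, -0.074, 0.0, 0.0, 0.004], [-1.0, -0.241, 0.165, -0.074, 0.0, 0.0, 0.004], [-1.0, -0.241, 0.166, -0.074, 0.0, 0.0, 0.004]]]
[[[-1.0, -0.24, 0.167, -0.074, 0.0, 0.0, 0.004], [-1.0, -0.239, 0.168, -0.074, 0.0, 0.0, 0.004], [-1.0, -0.239, 0.169, -0.074, 0.0, 0.0, 0.004], [-1.0, -0.238, 0.169, -0.074, 0.0, 0.0, 0.004], [-1.0, -0.237, 0.17, -0.074, 0.0, 0.0, 0.004]]]
[[[-1.0, -0.237, 0.171, -0.074, 0.0, 0.0, 0.004]]]
```

Request:
{"fn": "carry_out", "kwargs": {
  "increments": [
    [[-1,0,0,-0.35,0,0,0],[-1,0,0,-0.35,0,0,0],[-1,-0.15,0.1,-0.1,0,0,0.004],[-1,-0.24,0.165,0,0,0,0.004],[-1,-0.24,0.165,0,0,0,0.004]]
  ]
}}

```text
t: 4.6
tcp_pos: [0.5057, 0.0678, 0.1903]
ee_rot: [[-0.015, 1.0, 0.002], [1.0, 0.015, 0.0], [0.0, 0.002, -1.0]]
force: [0.1, 0.9, -2.9]
finger_gap: 0.157
```

Request:
{"fn": "carry_out", "kwargs": {
  "increments": [
    [[-1,-0.24,0.165,0,0,0,0.004],[-1,-0.24,0.165,0,0,0,0.004],[-1,-0.24,0.165,0,0,0,0.004],[-1,-0.24,0.165,0,0,0,0.004],[-1,-0.24,0.17,0,0,0,0.004]]
  ]
}}

```text
t: 5.02
tcp_pos: [0.5888, -0.0528, 0.1886]
ee_rot: [[0.008, 1.0, -0.001], [1.0, -0.008, 0.0], [0.0, -0.001, -1.0]]
force: [0.6, 1.2, -1.3]
finger_gap: 0.16
```

Request:
{"fn": "carry_out", "kwargs": {
  "increments": [
    [[-1,-0.24,0.17,0,0,0,0.004],[-1,-0.24,0.17,0,0,0,0.004],[-1,-0.24,0.17,0,0,0,0.004],[-1,-0.07,0.08,0,0,0,0],[-1,0,0,0,0,0,0]]
  ]
}}

```text
t: 5.43
tcp_pos: [0.6478, -0.1332, 0.1884]
ee_rot: [[0.022, 1.0, 0.001], [1.0, -0.022, -0.0], [-0.0, 0.001, -1.0]]
force: [0.3, -0.6, -2.2]
finger_gap: 0.158
```

```bash
python3 p.py 0.6448 -0.1328 0.0695 -0.015 5 -1
```

```text
t 5.4333 pos [ 0.6478 -0.1332  0.1884] yaw -0.022 tilt -1.0 dist 0.119 mm/row 23.8 deg/row 0.08 F [ 0.3 -0.6 -2.2] gap mm 13.9
[[[-1.0, 0.001, -0.006, 0.238, 0.0, 0.0, -0.001], [-1.0, 0.001, -0.006, 0.238, 0.0, 0.0, -0.001], [-1.0, 0.001, -0.006, 0.238, 0.0, 0.0, -0.001], [-1.0, 0.001, -0.006, 0.238, 0.0, 0.0, -0.001], [-1.0, 0.001, -0.006, 0.238, 0.0, 0.0, -0.001]]]
```

Request:
{"fn": "carry_out", "kwargs": {
  "increments": [
    [[-1,0,-0.015,0.3,0,0,0],[-1,0,-0.015,0.3,0,0,0],[-1,0,0,0.3,0,0,0],[-1,0,0,0.15,0,0,0],[-1,0,0,0,0,0,0]]
  ]
}}

```text
t: 5.85
tcp_pos: [0.6403, -0.1296, 0.0799]
ee_rot: [[0.019, 1.0, -0.008], [1.0, -0.019, 0.002], [0.002, -0.008, -1.0]]
force: [-0.4, 0.2, -2.3]
finger_gap: 0.155
```

Request:
{"fn": "carry_out", "kwargs": {
  "increments": [
    [[-1,0,0,0.05,0,0,0],[-1,0,0,0.04,0,0,0],[-1,0,0,0.02,0,0,0],[-1,0,0,0.02,0,0,0],[-1,0,0,0,0,0,0]]
  ]
}}

```text
t: 6.27
tcp_pos: [0.6441, -0.1313, 0.0713]
ee_rot: [[0.02, 1.0, 0.001], [1.0, -0.02, -0.0], [-0.0, 0.001, -1.0]]
force: [0.6, -0.4, -2.7]
finger_gap: 0.156
```

```bash
python3 p.py 0.6448 -0.1328 0.0695 -0.015 1 -1; python3 - <<'E'
from h import *
im=robot.get_image("top")
cv2.imwrite("pics/t1.png",cv2.resize(im[80:230,255:450],None,fx=3,fy=3,interpolation=cv2.INTER_CUBIC))
E
```

```text
t 6.2667 pos [ 0.6441 -0.1313  0.0713] yaw -0.02 tilt -1.0 dist 0.0025 mm/row 2.5 deg/row 0.29 F [ 0.6 -0.4 -2.7] gap mm 13.8
[[[-1.0, -0.015, 0.007, 0.018, 0.0, 0.0, -0.005]]]
```

Request:
{"fn": "carry_out", "kwargs": {
  "increments": [
    [[-1,-0.015,0.005,0.01,0,0,0],[-1,0,0,0.01,0,0,0],[-1,0,0,0.005,0,0,0],[-1,0,0,0,0,0,0],[-1,0,0,0,0,0,0]]
  ]
}}

```text
t: 6.73
tcp_pos: [0.6448, -0.1331, 0.0695]
ee_rot: [[0.02, 1.0, 0.001], [1.0, -0.02, -0.0], [-0.0, 0.001, -1.0]]
force: [-2.2, -1.0, 6.7]
finger_gap: 0.152
```

Contact is made: the z force went from −2.7 to +6.7 N. I'll open and rise.

Request:
{"fn": "carry_out", "kwargs": {
  "increments": [
    [[-0.6,0,0,-0.005,0,0,0],[-0.4,0,0,0,0,0,0],[-0.1,0,0,0,0,0,0],[0.15,0,0,0,0,0,0],[0.15,0,0,0,0,0,0]]
  ]
}}

```text
t: 7.15
tcp_pos: [0.6442, -0.1327, 0.0686]
ee_rot: [[0.02, 1.0, -0.0], [1.0, -0.02, 0.0], [0.0, -0.0, -1.0]]
force: [-0.0, 0.4, 0.3]
finger_gap: 0.464
```

Request:
{"fn": "carry_out", "kwargs": {
  "increments": [
    [[0.15,0,0,-0.15,0,0,0],[0.15,0,0,-0.3,0,0,0],[0.15,0,0,-0.4,0,0,0],[0.15,0,0,-0.4,0,0,0]]
  ]
}}

```text
t: 7.48
tcp_pos: [0.6435, -0.1325, 0.1951]
ee_rot: [[0.02, 1.0, -0.002], [1.0, -0.02, 0.0], [0.0, -0.002, -1.0]]
force: [1.0, -0.7, 0.9]
finger_gap: 0.574
```

```bash
python3 p.py 0.4605 0.044 0.18 0.025 8 0.15
```

```text
t 7.4833 pos [ 0.6435 -0.1325  0.1951] yaw -0.02 tilt -1.0 dist 0.2547 mm/row 31.8 deg/row 0.32 F [ 1.  -0.7  0.9] gap mm 50.5
[[[0.15, 0.216, -0.233, 0.019, 0.0, 0.0, -0.005], [0.15, 0.217, -0.232, 0.019, 0.0, 0.0, -0.005], [0.15, 0.219, -0.231, 0.019, 0.0, 0.0, -0.005], [0.15, 0.22, -0.229, 0.019, 0.0, 0.0, -0.005], [0.15, 0.221, -0.228, 0.019, 0.0, 0.0, -0.005]]]
[[[0.15, 0.223, -0.227, 0.019, 0.0, 0.0, -0.005], [0.15, 0.224, -0.226, 0.019, 0.0, 0.0, -0.005], [0.15, 0.225, -0.224, 0.019, 0.0, 0.0, -0.005]]]
```

Request:
{"fn": "carry_out", "kwargs": {
  "increments": [
    [[0.15,0.215,-0.235,0,0,0,-0.005],[0.15,0.215,-0.23,0,0,0,-0.005],[0.15,0.22,-0.23,0.02,0,0,-0.005],[0.15,0.22,-0.23,0.02,0,0,-0.005],[0.15,0.22,-0.23,0.02,0,0,-0.005]]
  ]
}}

```text
t: 7.9
tcp_pos: [0.5288, -0.0218, 0.1889]
ee_rot: [[-0.006, 1.0, 0.002], [1.0, 0.006, -0.0], [-0.0, 0.002, -1.0]]
force: [0.6, 0.2, 0.1]
finger_gap: 0.575
```

Request:
{"fn": "carry_out", "kwargs": {
  "increments": [
    [[0.15,0.225,-0.225,0.02,0,0,-0.005],[0.15,0.225,-0.225,0.02,0,0,-0.005],[0.15,0.225,-0.225,0.02,0,0,-0.005],[0.15,0,0,0,0,0,0],[0.15,0,0,0,0,0,0]]
  ]
}}

```text
t: 8.32
tcp_pos: [0.4608, 0.045, 0.1826]
ee_rot: [[-0.024, 1.0, 0.001], [1.0, 0.024, -0.0], [-0.0, 0.001, -1.0]]
force: [0.7, 0.8, 0.8]
finger_gap: 0.574
```

```bash
python3 p.py 0.4605 0.044 0.071 0.025 1 0.15; python3 - <<'E'
from h import *
im=robot.get_image("top"); C=cam("top")
u=proj(C,(.6448,-.1328,.096))[0]
a=cv2.resize(im[80:230,255:450],None,fx=4,fy=4,interpolation=cv2.INTER_CUBIC)
cv2.drawMarker(a,tuple(int(v) for v in ((u-(255,80)+.5)*4).round()),(0,0,255),0,12,1)
w=robot.get_image("wrist"); W=cam("wrist")
for P in [(.4605,.044,.098),(.4665,-.0485,.116)]:
    u=proj(W,P)[0]; print(u.round(1)); cv2.drawMarker(w,tuple(int(v) for v in u.round()),(0,0,255),0,10,1)
w=cv2.resize(w[130:330,255:385],None,fx=3,fy=3,interpolation=cv2.INTER_CUBIC)
cv2.imwrite("pics/t2.png",cv2.hconcat([a[:300,380:],w[:300]]) if 0 else np.vstack([np.hstack([a[:400,300:700],w[:400]])]))
E
```

```text
t 8.3167 pos [0.4608 0.045  0.1826] yaw 0.024 tilt -1.0 dist 0.1116 mm/row 111.6 deg/row 0.05 F [0.7 0.8 0.8] gap mm 50.6
[[[0.15, -0.01, -0.003, 1.116, 0.0, 0.0, -0.001]]]
[312.8 213.2]
[318.5 340.9]
```

View pics/t2.png

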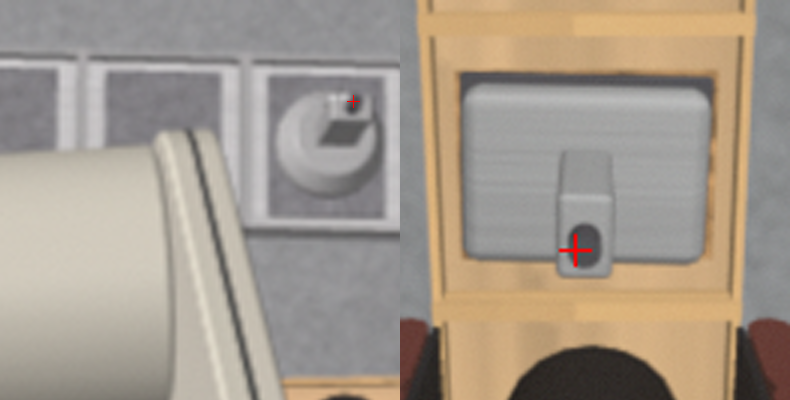

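The round mirror stands centred in the right-end bay: the projected marker falls on its stud. In the wrist crop the rectangular stud is about 2 mm beyond the marker in x, which is fine.

Request:
{"fn": "carry_out", "kwargs": {
  "increments": [
    [[0.15,-0.01,0.01,0.3,0,0,0],[0.15,0,0,0.3,0,0,0],[0.15,0,0,0.3,0,0,0],[0.15,0,0,0.21,0,0,0],[0.15,0,0,0,0,0,0]]
  ]
}}

```text
t: 8.83
tcp_pos: [0.4613, 0.0422, 0.0676]
ee_rot: [[-0.021, 1.0, -0.005], [1.0, 0.021, -0.0], [-0.0, -0.005, -1.0]]
force: [-0.7, -0.2, -0.5]
finger_gap: 0.575
```

Request:
{"fn": "carry_out", "kwargs": {
  "increments": [
    [[-0.3,0,0,0,0,0,0],[-0.6,0,0,0,0,0,0],[-0.8,0,0,0,0,0,0],[-1,0,0,0,0,0,0],[-1,0,0,0,0,0,0]]
  ]
}}

```text
t: 9.25
tcp_pos: [0.4634, 0.0431, 0.0718]
ee_rot: [[-0.022, 1.0, 0.002], [1.0, 0.022, 0.0], [0.0, 0.002, -1.0]]
force: [-0.5, -0.7, 0.7]
finger_gap: 0.231
```

Request:
{"fn": "carry_out", "kwargs": {
  "increments": [
    [[-1,0,0,0,0,0,0],[-1,0,0,0,0,0,0],[-1,0,0,0,0,0,0]]
  ]
}}

```text
t: 9.5
tcp_pos: [0.4627, 0.0432, 0.0715]
ee_rot: [[-0.022, 1.0, 0.001], [1.0, 0.022, -0.0], [-0.0, 0.001, -1.0]]
force: [-1.0, 0.4, 8.9]
finger_gap: 0.159
```

Request:
{"fn": "carry_out", "kwargs": {
  "increments": [
    [[-1,0,0,-0.05,0,0,0],[-1,0,0,-0.15,0,0,0],[-1,0,0,-0.3,0,0,0],[-1,0,0,-0.35,0,0,0],[-1,0,0,-0.35,0,0,0]]
  ]
}}

```text
t: 9.92
tcp_pos: [0.4616, 0.0431, 0.1917]
ee_rot: [[-0.022, 1.0, -0.002], [1.0, 0.022, -0.0], [-0.0, -0.002, -1.0]]
force: [2.0, 0.3, -1.9]
finger_gap: 0.156
```

```bash
python3 p.py 0.646 -0.043 0.19 -0.015 8 -1
```

```text
t 9.9167 pos [0.4616 0.0431 0.1917] yaw 0.022 tilt -1.0 dist 0.2036 mm/row 25.4 deg/row -0.26 F [ 2.   0.3 -1.9] gap mm 13.7
[[[-1.0, -0.113, 0.228, 0.002, 0.0, 0.0, 0.004], [-1.0, -0.112, 0.229, 0.002, 0.0, 0.0, 0.004], [-1.0, -0.111, 0.229, 0.002, 0.0, 0.0, 0.004], [-1.0, -0.11, 0.23, 0.002, 0.0, 0.0, 0.004], [-1.0, -0.108, 0.23, 0.002, 0.0, 0.0, 0.004]]]
[[[-1.0, -0.107, 0.231, 0.002, 0.0, 0.0, 0.004], [-1.0, -0.106, 0.231, 0.002, 0.0, 0.0, 0.004], [-1.0, -0.105, 0.232, 0.002, 0.0, 0.0, 0.004]]]
```

Request:
{"fn": "carry_out", "kwargs": {
  "increments": [
    [[-1,-0.06,0.115,0,0,0,0.004],[-1,-0.11,0.23,0,0,0,0.004],[-1,-0.11,0.23,0,0,0,0.004],[-1,-0.11,0.23,0,0,0,0.004],[-1,-0.11,0.23,0,0,0,0.004]]
  ]
}}

```text
t: 10.33
tcp_pos: [0.5675, -0.0062, 0.1901]
ee_rot: [[-0.001, 1.0, -0.0], [1.0, 0.001, 0.0], [0.0, -0.0, -1.0]]
force: [0.4, 0.9, -2.4]
finger_gap: 0.16
```

Request:
{"fn": "carry_out", "kwargs": {
  "increments": [
    [[-1,-0.105,0.23,0,0,0,0.004],[-1,-0.105,0.23,0,0,0,0.004],[-1,-0.105,0.23,0,0,0,0.004],[-1,-0.05,0.115,0,0,0,0],[-1,0,0,0,0,0,0]]
  ]
}}

```text
t: 10.75
tcp_pos: [0.6491, -0.0438, 0.1896]
ee_rot: [[0.013, 1.0, 0.001], [1.0, -0.013, -0.0], [-0.0, 0.001, -1.0]]
force: [-0.4, -0.5, -2.2]
finger_gap: 0.16
```

```bash
python3 p.py 0.646 -0.043 0.0715 -0.015 1 -1
```

```text
t 10.75 pos [ 0.6491 -0.0438  0.1896] yaw -0.013 tilt -1.0 dist 0.1181 mm/row 118.1 deg/row -0.12 F [-0.4 -0.5 -2.2] gap mm 14.1
[[[-1.0, 0.008, -0.031, 1.181, 0.0, 0.0, 0.002]]]
```

Request:
{"fn": "carry_out", "kwargs": {
  "increments": [
    [[-1,0.01,-0.015,0.3,0,0,0],[-1,0,-0.015,0.3,0,0,0],[-1,0,0,0.3,0,0,0],[-1,0,0,0.14,0,0,0],[-1,0,0,0,0,0,0]]
  ]
}}

```text
t: 11.17
tcp_pos: [0.6405, -0.0409, 0.0826]
ee_rot: [[0.011, 1.0, -0.008], [1.0, -0.011, 0.001], [0.001, -0.008, -1.0]]
force: [0.3, 0.0, -1.6]
finger_gap: 0.158
```

Request:
{"fn": "carry_out", "kwargs": {
  "increments": [
    [[-1,0,0,0.05,0,0,0],[-1,0,0,0.04,0,0,0],[-1,0,0,0.02,0,0,0],[-1,0,0,0.02,0,0,0],[-1,0,0,0,0,0,0]]
  ]
}}

```text
t: 11.58
tcp_pos: [0.6444, -0.0414, 0.0744]
ee_rot: [[0.012, 1.0, 0.001], [1.0, -0.012, -0.0], [-0.0, 0.001, -1.0]]
force: [-0.4, -0.5, -2.3]
finger_gap: 0.159
```

Request:
{"fn": "carry_out", "kwargs": {
  "increments": [
    [[-1,0,0,0.01,0,0,0],[-1,0,0,0.005,0,0,0],[-1,0,0,0,0,0,0],[-1,0,0,0,0,0,0]]
  ]
}}

```text
t: 11.92
tcp_pos: [0.6441, -0.0414, 0.0723]
ee_rot: [[0.012, 1.0, 0.0], [1.0, -0.012, -0.0], [-0.0, 0.0, -1.0]]
force: [-0.2, -0.7, -1.6]
finger_gap: 0.161
```

Request:
{"fn": "carry_out", "kwargs": {
  "increments": [
    [[-1,-0.01,0.01,0.01,0,0,0],[-1,0,0,0.005,0,0,0],[-1,0,0,0,0,0,0],[-1,0,0,0,0,0,0]]
  ]
}}

```text
t: 12.25
tcp_pos: [0.6451, -0.0423, 0.0715]
ee_rot: [[0.012, 1.0, 0.0], [1.0, -0.012, 0.0], [0.0, 0.0, -1.0]]
force: [-2.5, 1.0, 5.7]
finger_gap: 0.162
```

Contact again, +5.7 N. Release, rise, and go on to the bullet.

Request:
{"fn": "carry_out", "kwargs": {
  "increments": [
    [[-0.6,0,0,-0.005,0,0,0],[-0.4,0,0,0,0,0,0],[-0.1,0,0,0,0,0,0],[0.15,0,0,0,0,0,0],[0.15,0,0,0,0,0,0]]
  ]
}}

```text
t: 12.67
tcp_pos: [0.645, -0.0424, 0.0711]
ee_rot: [[0.012, 1.0, 0.0], [1.0, -0.012, -0.0], [-0.0, 0.0, -1.0]]
force: [-0.1, 0.4, 0.5]
finger_gap: 0.468
```

Request:
{"fn": "carry_out", "kwargs": {
  "increments": [
    [[0.15,0,0,-0.15,0,0,0],[0.15,0,0,-0.3,0,0,0],[0.15,0,0,-0.4,0,0,0],[0.15,0,0,-0.4,0,0,0]]
  ]
}}

```text
t: 13.0
tcp_pos: [0.6442, -0.0424, 0.1977]
ee_rot: [[0.012, 1.0, -0.002], [1.0, -0.012, 0.0], [0.0, -0.002, -1.0]]
force: [0.6, -1.1, -0.4]
finger_gap: 0.58
```

```bash
python3 p.py 0.467 -0.0485 0.195 0.025 6 0.15
```

```text
t 13.0 pos [ 0.6442 -0.0424  0.1977] yaw -0.012 tilt -1.0 dist 0.1773 mm/row 29.6 deg/row 0.35 F [ 0.6 -1.1 -0.4] gap mm 51.0
[[[0.15, -0.014, -0.295, 0.005, 0.0, 0.0, -0.006], [0.15, -0.012, -0.295, 0.005, 0.0, 0.0, -0.006], [0.15, -0.01, -0.295, 0.005, 0.0, 0.0, -0.006], [0.15, -0.008, -0.295, 0.005, 0.0, 0.0, -0.006], [0.15, -0.006, -0.295, 0.005, 0.0, 0.0, -0.006]]]
[[[0.15, -0.005, -0.296, 0.005, 0.0, 0.0, -0.006]]]
```

Request:
{"fn": "carry_out", "kwargs": {
  "increments": [
    [[0.15,-0.01,-0.295,0,0,0,-0.006],[0.15,-0.01,-0.295,0,0,0,-0.006],[0.15,-0.01,-0.295,0,0,0,-0.006],[0.15,-0.01,-0.295,0,0,0,-0.006],[0.15,-0.01,-0.295,0,0,0,-0.006]]
  ]
}}

```text
t: 13.42
tcp_pos: [0.4962, -0.0475, 0.1973]
ee_rot: [[-0.02, 1.0, 0.001], [1.0, 0.02, -0.0], [-0.0, 0.001, -1.0]]
force: [0.1, -0.1, 0.4]
finger_gap: 0.576
```

Request:
{"fn": "carry_out", "kwargs": {
  "increments": [
    [[0.15,-0.005,-0.2,0,0,0,-0.006],[0.15,0,-0.1,0,0,0,0],[0.15,0,0,0,0,0,0],[0.15,0,0,0,0,0,0]]
  ]
}}

```text
t: 13.75
tcp_pos: [0.4686, -0.0488, 0.1971]
ee_rot: [[-0.026, 1.0, 0.002], [1.0, 0.026, -0.0], [-0.0, 0.002, -1.0]]
force: [0.6, 0.3, -0.4]
finger_gap: 0.578
```

```bash
python3 p.py 0.467 -0.0485 0.090 0.025 1 0.15; python3 - <<'E'
from h import *
w=robot.get_image("wrist"); W=cam("wrist")
for P in [(.467,-.0485,.116),(.4675,-.135,.1),(.6457,-.0425,.098)]:
    u=proj(W,P)[0]; print(u.round(1)); cv2.drawMarker(w,tuple(int(v) for v in u.round()),(0,0,255),0,10,1)
cv2.imwrite("pics/w4.png",cv2.resize(w[130:330,255:520],None,fx=3,fy=3,interpolation=cv2.INTER_CUBIC)[:600,:800])
E
```

```text
t 13.75 pos [ 0.4686 -0.0488  0.1971] yaw 0.026 tilt -1.0 dist 0.1072 mm/row 107.2 deg/row -0.04 F [ 0.6  0.3 -0.4] gap mm 50.9
[[[0.15, 0.003, -0.016, 1.071, 0.0, 0.0, 0.001]]]
[312.6 214.4]
[311.1 308.3]
[553.9 204. ]
```

View pics/w4.png

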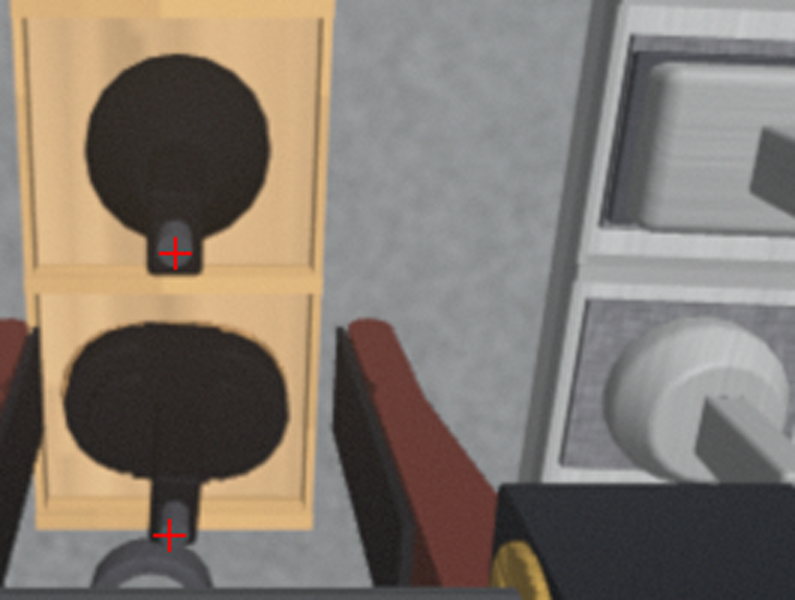

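The markers fall on the bullet stud (176,250) and the oval stud (170,530), and both placed mirrors sit flat on their pads. Next, down to the bullet.

Request:
{"fn": "carry_out", "kwargs": {
  "increments": [
    [[0.15,0,-0.005,0.3,0,0,0],[0.15,0,0,0.3,0,0,0],[0.15,0,0,0.3,0,0,0],[0.15,0,0,0.17,0,0,0],[0.15,0,0,0,0,0,0]]
  ]
}}

```text
t: 14.22
tcp_pos: [0.4664, -0.0484, 0.086]
ee_rot: [[-0.026, 1.0, -0.005], [1.0, 0.026, 0.001], [0.001, -0.005, -1.0]]
force: [-0.5, -0.2, 0.4]
finger_gap: 0.571
```

Request:
{"fn": "carry_out", "kwargs": {
  "increments": [
    [[-0.3,0,0,0,0,0,0],[-0.6,0,0,0,0,0,0],[-0.8,0,0,0,0,0,0],[-1,0,0,0,0,0,0],[-1,0,0,0,0,0,0]]
  ]
}}

```text
t: 14.63
tcp_pos: [0.4678, -0.0488, 0.0902]
ee_rot: [[-0.026, 1.0, 0.002], [1.0, 0.026, -0.0], [-0.0, 0.002, -1.0]]
force: [-0.4, -0.1, 0.4]
finger_gap: 0.237
```

Request:
{"fn": "carry_out", "kwargs": {
  "increments": [
    [[-1,0,0,0,0,0,0],[-1,0,0,0,0,0,0],[-1,0,0,0,0,0,0]]
  ]
}}

```text
t: 14.88
tcp_pos: [0.4671, -0.0488, 0.0896]
ee_rot: [[-0.026, 1.0, 0.0], [1.0, 0.026, -0.0], [-0.0, 0.0, -1.0]]
force: [-0.3, -0.8, 4.5]
finger_gap: 0.158
```

Request:
{"fn": "carry_out", "kwargs": {
  "increments": [
    [[-1,0,0,-0.05,0,0,0],[-1,0,0,-0.15,0,0,0],[-1,0,0,-0.3,0,0,0],[-1,0,0,-0.35,0,0,0],[-1,0,0,-0.35,0,0,0]]
  ]
}}

```text
t: 15.3
tcp_pos: [0.466, -0.0486, 0.2101]
ee_rot: [[-0.026, 1.0, -0.002], [1.0, 0.026, 0.0], [0.0, -0.002, -1.0]]
force: [0.9, 0.3, -2.0]
finger_gap: 0.156
```

```bash
python3 p.py 0.6475 0.0475 0.21 -0.015 8 -1
```

```text
t 15.3 pos [ 0.466  -0.0486  0.2101] yaw 0.026 tilt -1.0 dist 0.2054 mm/row 25.7 deg/row -0.29 F [ 0.9  0.3 -2. ] gap mm 13.7
[[[-1.0, 0.114, 0.23, 0.0, 0.0, 0.0, 0.005], [-1.0, 0.115, 0.229, 0.0, 0.0, 0.0, 0.005], [-1.0, 0.117, 0.229, 0.0, 0.0, 0.0, 0.005], [-1.0, 0.118, 0.228, 0.0, 0.0, 0.0, 0.005], [-1.0, 0.119, 0.228, 0.0, 0.0, 0.0, 0.005]]]
[[[-1.0, 0.12, 0.227, 0.0, 0.0, 0.0, 0.005], [-1.0, 0.121, 0.226, 0.0, 0.0, 0.0, 0.005], [-1.0, 0.122, 0.226, 0.0, 0.0, 0.0, 0.005]]]
```

Request:
{"fn": "carry_out", "kwargs": {
  "increments": [
    [[-1,0.055,0.115,0,0,0,0.005],[-1,0.115,0.23,0,0,0,0.005],[-1,0.115,0.23,0,0,0,0.005],[-1,0.115,0.23,0,0,0,0.005],[-1,0.12,0.23,0,0,0,0.005]]
  ]
}}

```text
t: 15.72
tcp_pos: [0.5705, 0.0055, 0.2084]
ee_rot: [[0.001, 1.0, -0.001], [1.0, -0.001, 0.0], [0.0, -0.001, -1.0]]
force: [1.6, -1.0, -2.0]
finger_gap: 0.153
```

Request:
{"fn": "carry_out", "kwargs": {
  "increments": [
    [[-1,0.12,0.225,0,0,0,0.005],[-1,0.12,0.225,0,0,0,0.005],[-1,0.12,0.225,0,0,0,0.005],[-1,0.065,0.105,0,0,0,0],[-1,0,0,0,0,0,0]]
  ]
}}

```text
t: 16.13
tcp_pos: [0.6499, 0.0484, 0.2078]
ee_rot: [[0.015, 1.0, 0.0], [1.0, -0.015, 0.0], [0.0, 0.0, -1.0]]
force: [0.3, -0.1, -1.7]
finger_gap: 0.158
```

```bash
python3 p.py 0.6475 0.0475 0.0895 -0.015 1 -1
```

```text
t 16.1333 pos [0.6499 0.0484 0.2078] yaw -0.015 tilt -1.0 dist 0.1184 mm/row 118.4 deg/row -0.02 F [ 0.3 -0.1 -1.7] gap mm 13.9
[[[-1.0, -0.009, -0.024, 1.183, 0.0, 0.0, 0.0]]]
```

Request:
{"fn": "carry_out", "kwargs": {
  "increments": [
    [[-1,0,-0.015,0.3,0,0,0],[-1,0,0,0.3,0,0,0],[-1,0,0,0.3,0,0,0],[-1,0,0,0.14,0,0,0],[-1,0,0,0,0,0,0]]
  ]
}}

```text
t: 16.55
tcp_pos: [0.643, 0.0464, 0.1009]
ee_rot: [[0.016, 1.0, -0.008], [1.0, -0.016, -0.0], [-0.001, -0.008, -1.0]]
force: [-0.9, -0.4, -1.8]
finger_gap: 0.158
```

Request:
{"fn": "carry_out", "kwargs": {
  "increments": [
    [[-1,0,0,0.05,0,0,0],[-1,0,0,0.04,0,0,0],[-1,0,0,0.02,0,0,0],[-1,0,0,0.02,0,0,0],[-1,0,0,0,0,0,0]]
  ]
}}

```text
t: 16.97
tcp_pos: [0.6469, 0.0468, 0.0929]
ee_rot: [[0.016, 1.0, 0.001], [1.0, -0.016, 0.0], [0.0, 0.001, -1.0]]
force: [-0.3, -0.8, -2.8]
finger_gap: 0.156
```

Request:
{"fn": "carry_out", "kwargs": {
  "increments": [
    [[-1,0,0,0.01,0,0,0],[-1,0,0,0.01,0,0,0],[-1,0,0,0,0,0,0],[-1,0,0,0,0,0,0]]
  ]
}}

```text
t: 17.3
tcp_pos: [0.6466, 0.0468, 0.0903]
ee_rot: [[0.016, 1.0, 0.0], [1.0, -0.016, -0.0], [-0.0, 0.0, -1.0]]
force: [0.3, -0.2, -3.7]
finger_gap: 0.161
```

Request:
{"fn": "carry_out", "kwargs": {
  "increments": [
    [[-1,0,0,0.01,0,0,0],[-1,0,0,0.005,0,0,0],[-1,0,0,0,0,0,0],[-1,0,0,0,0,0,0]]
  ]
}}

```text
t: 17.63
tcp_pos: [0.6468, 0.0467, 0.0896]
ee_rot: [[0.016, 1.0, 0.001], [1.0, -0.016, 0.0], [0.0, 0.001, -1.0]]
force: [-3.0, -0.7, 4.5]
finger_gap: 0.154
```

Contact, +4.5 N. Release and go to the oval.

Request:
{"fn": "carry_out", "kwargs": {
  "increments": [
    [[-0.6,0,0,-0.005,0,0,0],[-0.4,0,0,0,0,0,0],[-0.1,0,0,0,0,0,0],[0.15,0,0,0,0,0,0],[0.15,0,0,0,0,0,0]]
  ]
}}

```text
t: 18.05
tcp_pos: [0.6466, 0.0468, 0.0891]
ee_rot: [[0.016, 1.0, 0.0], [1.0, -0.016, -0.0], [-0.0, 0.0, -1.0]]
force: [0.2, 0.3, 0.2]
finger_gap: 0.466
```

Request:
{"fn": "carry_out", "kwargs": {
  "increments": [
    [[0.15,0,0,-0.15,0,0,0],[0.15,0,0,-0.3,0,0,0],[0.15,0,0,-0.4,0,0,0],[0.15,0,0,-0.3,0,0,0]]
  ]
}}

```text
t: 18.38
tcp_pos: [0.6468, 0.0468, 0.2061]
ee_rot: [[0.016, 1.0, 0.0], [1.0, -0.016, 0.0], [0.0, 0.0, -1.0]]
force: [0.4, 0.5, 0.7]
finger_gap: 0.578
```

```bash
python3 p.py 0.4678 -0.135 0.19 0.025 9 0.15
```

```text
t 18.3833 pos [0.6468 0.0468 0.2061] yaw -0.016 tilt -1.0 dist 0.2556 mm/row 28.4 deg/row 0.26 F [0.4 0.5 0.7] gap mm 50.9
[[[0.15, -0.205, -0.196, 0.018, 0.0, 0.0, -0.004], [0.15, -0.204, -0.197, 0.018, 0.0, 0.0, -0.004], [0.15, -0.203, -0.197, 0.018, 0.0, 0.0, -0.004], [0.15, -0.202, -0.198, 0.018, 0.0, 0.0, -0.004], [0.15, -0.202, -0.199, 0.018, 0.0, 0.0, -0.004]]]
[[[0.15, -0.201, -0.2, 0.018, 0.0, 0.0, -0.004], [0.15, -0.2, -0.201, 0.018, 0.0, 0.0, -0.004], [0.15, -0.199, -0.202, 0.018, 0.0, 0.0, -0.004], [0.15, -0.198, -0.203, 0.018, 0.0, 0.0, -0.004]]]
```

Request:
{"fn": "carry_out", "kwargs": {
  "increments": [
    [[0.15,-0.205,-0.195,0.02,0,0,-0.004],[0.15,-0.205,-0.195,0.02,0,0,-0.004],[0.15,-0.205,-0.195,0.02,0,0,-0.004],[0.15,-0.2,-0.2,0.02,0,0,-0.004],[0.15,-0.2,-0.2,0.02,0,0,-0.004]]
  ]
}}

```text
t: 18.8
tcp_pos: [0.5462, -0.0547, 0.1942]
ee_rot: [[-0.006, 1.0, 0.0], [1.0, 0.006, -0.0], [-0.0, 0.0, -1.0]]
force: [0.2, -1.0, -0.8]
finger_gap: 0.577
```

Request:
{"fn": "carry_out", "kwargs": {
  "increments": [
    [[0.15,-0.2,-0.2,0.02,0,0,-0.004],[0.15,-0.2,-0.2,0.02,0,0,-0.004],[0.15,-0.2,-0.2,0.02,0,0,-0.004],[0.15,-0.2,-0.2,0,0,0,-0.004],[0.15,0,0,0,0,0,0]]
  ]
}}

```text
t: 19.22
tcp_pos: [0.4648, -0.1368, 0.1878]
ee_rot: [[-0.02, 1.0, -0.003], [1.0, 0.02, -0.0], [0.0, -0.003, -1.0]]
force: [-0.2, 0.3, 0.6]
finger_gap: 0.576
```

Request:
{"fn": "carry_out", "kwargs": {
  "increments": [
    [[0.15,0,0,0,0,0,0],[0.15,0,0,0,0,0,0]]
  ]
}}

```text
t: 19.38
tcp_pos: [0.4689, -0.1349, 0.1884]
ee_rot: [[-0.021, 1.0, 0.001], [1.0, 0.021, -0.0], [-0.0, 0.001, -1.0]]
force: [-0.2, -0.8, 1.1]
finger_gap: 0.577
```

```bash
python3 p.py 0.4678 -0.135 0.073 0.025 1 0.15; python3 - <<'E'
from h import *
w=robot.get_image("wrist"); W=cam("wrist")
for P in [(.4678,-.135,.1),(.6448,-.1328,.096)]:
    u=proj(W,P)[0]; print(u.round(1)); cv2.drawMarker(w,tuple(int(v) for v in u.round()),(0,0,255),0,10,1)
cv2.imwrite("pics/w5.png",cv2.resize(w[130:330,255:520],None,fx=3,fy=3,interpolation=cv2.INTER_CUBIC)[:600,:500])
E
```

```text
t 19.3833 pos [ 0.4689 -0.1349  0.1884] yaw 0.021 tilt -1.0 dist 0.1155 mm/row 115.5 deg/row 0.22 F [-0.2 -0.8  1.1] gap mm 50.7
[[[0.15, -0.001, -0.011, 1.154, 0.0, 0.0, -0.004]]]
[314.1 211.9]
[558.  211.9]
```

View pics/w5.png

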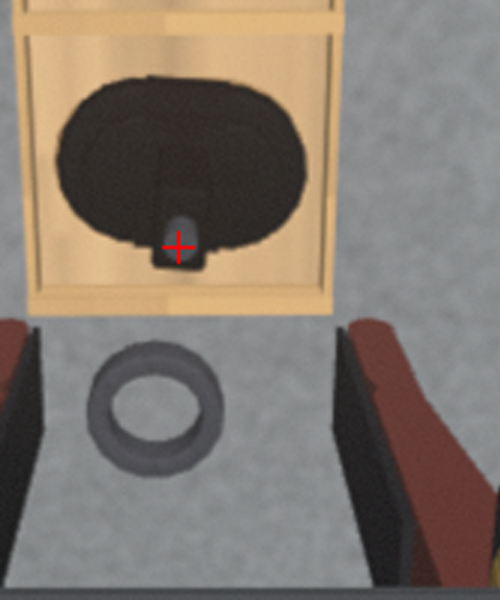

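The marker is on the oval stud (180,243).

Request:
{"fn": "carry_out", "kwargs": {
  "increments": [
    [[0.15,0,0,0.3,0,0,-0.004],[0.15,0,0,0.3,0,0,0],[0.15,0,0,0.3,0,0,0],[0.15,0,0,0.25,0,0,0],[0.15,0,0,0,0,0,0]]
  ]
}}

```text
t: 19.85
tcp_pos: [0.4664, -0.1332, 0.0693]
ee_rot: [[-0.028, 1.0, -0.007], [1.0, 0.028, 0.002], [0.002, -0.006, -1.0]]
force: [-0.8, 0.1, 0.1]
finger_gap: 0.571
```

Request:
{"fn": "carry_out", "kwargs": {
  "increments": [
    [[-0.3,0,0,0,0,0,0],[-0.6,0,0,0,0,0,0],[-0.8,0,0,0,0,0,0],[-1,0,0,0,0,0,0],[-1,0,0,0,0,0,0]]
  ]
}}

```text
t: 20.27
tcp_pos: [0.469, -0.1351, 0.0745]
ee_rot: [[-0.026, 1.0, 0.002], [1.0, 0.026, -0.001], [-0.001, 0.002, -1.0]]
force: [0.2, 0.5, -1.3]
finger_gap: 0.236
```

Request:
{"fn": "carry_out", "kwargs": {
  "increments": [
    [[-1,0,0,0,0,0,0],[-1,0,0,0,0,0,0],[-1,0,0,0,0,0,0]]
  ]
}}

```text
t: 20.52
tcp_pos: [0.4685, -0.135, 0.0741]
ee_rot: [[-0.026, 1.0, 0.001], [1.0, 0.026, -0.0], [-0.0, 0.001, -1.0]]
force: [-1.2, 0.1, 8.1]
finger_gap: 0.159
```

Request:
{"fn": "carry_out", "kwargs": {
  "increments": [
    [[-1,0,0,-0.05,0,0,0],[-1,0,0,-0.15,0,0,0],[-1,0,0,-0.35,0,0,0],[-1,0,0,-0.38,0,0,0],[-1,0,0,-0.38,0,0,0]]
  ]
}}

```text
t: 20.93
tcp_pos: [0.4672, -0.1346, 0.2054]
ee_rot: [[-0.026, 1.0, -0.002], [1.0, 0.026, 0.001], [0.001, -0.002, -1.0]]
force: [1.1, 0.4, -2.6]
finger_gap: 0.16
```

```bash
python3 p.py 0.649 0.137 0.205 -0.015 11 -1
```

```text
t 20.9333 pos [ 0.4672 -0.1346  0.2054] yaw 0.026 tilt -1.0 dist 0.3269 mm/row 29.7 deg/row -0.21 F [ 1.1  0.4 -2.6] gap mm 14.1
[[[-1.0, 0.243, 0.172, 0.0, 0.0, 0.0, 0.004], [-1.0, 0.243, 0.171, 0.0, 0.0, 0.0, 0.004], [-1.0, 0.244, 0.17, 0.0, 0.0, 0.0, 0.004], [-1.0, 0.244, 0.169, 0.0, 0.0, 0.0, 0.004], [-1.0, 0.245, 0.168, 0.0, 0.0, 0.0, 0.004]]]
[[[-1.0, 0.246, 0.167, 0.0, 0.0, 0.0, 0.004], [-1.0, 0.246, 0.166, 0.0, 0.0, 0.0, 0.004], [-1.0, 0.247, 0.165, 0.0, 0.0, 0.0, 0.004], [-1.0, 0.248, 0.164, 0.0, 0.0, 0.0, 0.004], [-1.0, 0.248, 0.163, 0.0, 0.0, 0.0, 0.004]]]
[[[-1.0, 0.249, 0.162, 0.0, 0.0, 0.0, 0.004]]]
```

Request:
{"fn": "carry_out", "kwargs": {
  "increments": [
    [[-1,0.12,0.085,0,0,0,0.004],[-1,0.245,0.17,0,0,0,0.004],[-1,0.245,0.17,0,0,0,0.004],[-1,0.245,0.17,0,0,0,0.004],[-1,0.245,0.17,0,0,0,0.004]]
  ]
}}

```text
t: 21.35
tcp_pos: [0.5431, -0.0225, 0.2046]
ee_rot: [[-0.004, 1.0, 0.0], [1.0, 0.004, -0.0], [-0.0, 0.0, -1.0]]
force: [0.2, -0.8, -2.7]
finger_gap: 0.154
```

Request:
{"fn": "carry_out", "kwargs": {
  "increments": [
    [[-1,0.245,0.165,0,0,0,0.004],[-1,0.245,0.165,0,0,0,0.004],[-1,0.245,0.165,0,0,0,0.004],[-1,0.245,0.165,0,0,0,0.004],[-1,0.245,0.165,0,0,0,0.004]]
  ]
}}

```text
t: 21.77
tcp_pos: [0.6259, 0.0999, 0.2042]
ee_rot: [[0.016, 1.0, -0.001], [1.0, -0.016, -0.0], [-0.0, -0.001, -1.0]]
force: [1.1, -0.2, -2.4]
finger_gap: 0.157
```

Request:
{"fn": "carry_out", "kwargs": {
  "increments": [
    [[-1,0.25,0.165,0,0,0,0.004],[-1,0.125,0.075,0,0,0,0],[-1,0,0,0,0,0,0],[-1,0,0,0,0,0,0]]
  ]
}}

```text
t: 22.1
tcp_pos: [0.6497, 0.1357, 0.2037]
ee_rot: [[0.019, 1.0, -0.001], [1.0, -0.019, -0.001], [-0.001, -0.001, -1.0]]
force: [-0.9, -0.5, -2.2]
finger_gap: 0.159
```

```bash
python3 p.py 0.649 0.137 0.074 -0.015 1 -1
```

```text
t 22.1 pos [0.6497 0.1357 0.2037] yaw -0.019 tilt -1.0 dist 0.1297 mm/row 129.7 deg/row 0.22 F [-0.9 -0.5 -2.2] gap mm 14.0
[[[-1.0, 0.013, -0.007, 1.297, 0.0, 0.0, -0.004]]]
```

Request:
{"fn": "carry_out", "kwargs": {
  "increments": [
    [[-1,0.013,-0.005,0.3,0,0,0],[-1,0,0,0.35,0,0,0],[-1,0,0,0.35,0,0,0],[-1,0,0,0.15,0,0,0],[-1,0,0,0,0,0,0]]
  ]
}}

```text
t: 22.52
tcp_pos: [0.6463, 0.1351, 0.0852]
ee_rot: [[0.021, 1.0, -0.008], [1.0, -0.021, -0.002], [-0.002, -0.008, -1.0]]
force: [-1.0, 0.7, -2.1]
finger_gap: 0.156
```

Request:
{"fn": "carry_out", "kwargs": {
  "increments": [
    [[-1,0,0,0.05,0,0,0],[-1,0,0,0.04,0,0,0],[-1,0,0,0.02,0,0,0],[-1,0,0,0.02,0,0,0],[-1,0,0,0,0,0,0]]
  ]
}}

```text
t: 22.93
tcp_pos: [0.6504, 0.1371, 0.077]
ee_rot: [[0.02, 1.0, 0.001], [1.0, -0.02, 0.0], [0.0, 0.001, -1.0]]
force: [0.7, 0.0, -3.1]
finger_gap: 0.161
```

Request:
{"fn": "carry_out", "kwargs": {
  "increments": [
    [[-1,0,0,0.01,0,0,0],[-1,0,0,0.005,0,0,0],[-1,0,0,0,0,0,0],[-1,0,0,0,0,0,0]]
  ]
}}

```text
t: 23.27
tcp_pos: [0.65, 0.137, 0.0748]
ee_rot: [[0.02, 1.0, 0.0], [1.0, -0.02, 0.0], [0.0, 0.0, -1.0]]
force: [-0.4, -0.3, -2.5]
finger_gap: 0.156
```

Request:
{"fn": "carry_out", "kwargs": {
  "increments": [
    [[-1,0,0,0.01,0,0,0],[-1,0,0,0.005,0,0,0],[-1,0,0,0,0,0,0],[-1,0,0,0,0,0,0]]
  ]
}}

```text
t: 23.6
tcp_pos: [0.6502, 0.137, 0.0742]
ee_rot: [[0.02, 1.0, 0.001], [1.0, -0.02, 0.0], [0.0, 0.001, -1.0]]
force: [-2.0, -0.2, 5.5]
finger_gap: 0.158
```

Contact, +5.5 N. Release, rise and move aside (up and left) so the top camera can check.

Request:
{"fn": "carry_out", "kwargs": {
  "increments": [
    [[-0.6,0,0,-0.005,0,0,0],[-0.4,0,0,0,0,0,0],[-0.1,0,0,0,0,0,0],[0.15,0,0,0,0,0,0],[0.15,0,0,0,0,0,0]]
  ]
}}

```text
t: 24.02
tcp_pos: [0.6499, 0.137, 0.0736]
ee_rot: [[0.02, 1.0, -0.0], [1.0, -0.02, -0.0], [-0.0, -0.0, -1.0]]
force: [-0.1, -0.4, -0.1]
finger_gap: 0.465
```

Request:
{"fn": "carry_out", "kwargs": {
  "increments": [
    [[0.15,0,0,-0.15,0,0,0],[0.15,0,0,-0.3,0,0,0],[0.15,0,0,-0.4,0,0,0],[0.15,0,0,-0.4,0,0,0],[0.15,0,0,-0.4,0,0,0]]
  ]
}}

```text
t: 24.43
tcp_pos: [0.6496, 0.1369, 0.2414]
ee_rot: [[0.02, 1.0, 0.0], [1.0, -0.02, -0.0], [-0.0, 0.0, -1.0]]
force: [1.0, 0.1, 0.1]
finger_gap: 0.576
```

Request:
{"fn": "carry_out", "kwargs": {
  "increments": [
    [[0.15,0.3,-0.25,0,0,0,0],[0.15,0.3,-0.25,0,0,0,0],[0.15,0.3,-0.25,0,0,0,0],[0.15,0.3,-0.25,0,0,0,0],[0.15,0.3,-0.25,0,0,0,0]]
  ]
}}

```text
t: 24.85
tcp_pos: [0.5268, 0.2905, 0.2401]
ee_rot: [[0.021, 1.0, 0.001], [1.0, -0.021, 0.001], [0.001, 0.001, -1.0]]
force: [0.4, 0.5, 0.2]
finger_gap: 0.575
```

Request:
{"fn": "carry_out", "kwargs": {
  "increments": [
    [[0.15,0.3,-0.1,0,0,0,0],[0.15,0.3,-0.1,0,0,0,0],[0.15,0.3,0,0,0,0,0],[0.15,0,0,0,0,0,0],[0.15,0,0,0,0,0,0]]
  ]
}}

```text
t: 25.27
tcp_pos: [0.5094, 0.3811, 0.2395]
ee_rot: [[0.017, 1.0, 0.001], [1.0, -0.017, 0.0], [0.0, 0.001, -1.0]]
force: [0.3, -0.7, 0.0]
finger_gap: 0.574
```

```bash
python3 - <<'E'
from h import *
im=robot.get_image("top"); C=cam("top"); a=cv2.resize(im[75:175,255:450],None,fx=4,fy=4,interpolation=cv2.INTER_CUBIC)
for P in [(.6444,-.1331,.096),(.6456,-.0432,.098),(.6471,.047,.116),(.6485,.137,.1)]:
    u=proj(C,P)[0]; cv2.drawMarker(a,tuple(int(v) for v in ((u-(255,75)+.5)*4).round()),(0,0,255),0,12,1)
cv2.imwrite("pics/t3.png",a)
E
```

```text
(no output)
```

View pics/t3.png

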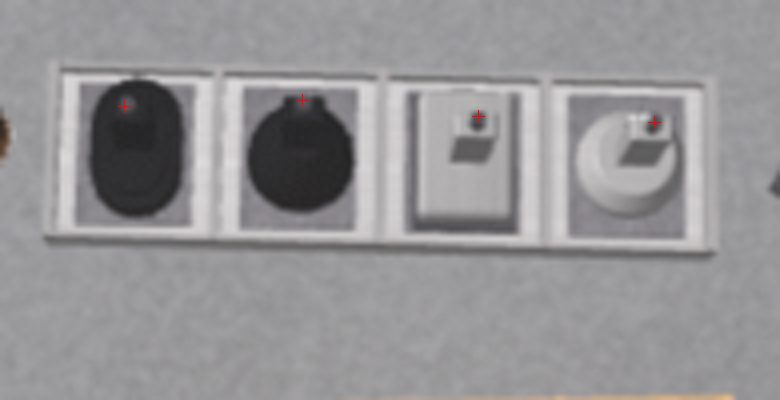

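All four studs fall within about 3 mm of the markers at the bay centres, and each mirror stands flat on its pad: oval (137,148), bullet (302,158), rectangular (466,155), round (627,163). I'll hand the job in.

```bash
python3 -c "
from rig import robot
s=robot.observe(); print(s['t'],s['force'].round(1)); print(robot.job_done())"
```

```text
25.3167 [ 0.8 -1.1  0.4]
the job is handed in; nothing more can be done
None
```

All four mirror heads are on the polishing rack in reverse order, and I handed the job in at 25.3 s of the 99 s allowed. From left to right the rack now holds oval, bullet, rectangular and round; the drying rack held round, rectangular, bullet and oval. I left the pink and green look-alikes alone.

- **Lowering:** I lowered each mirror in steps of a few millimetres or less until the wrist force showed contact with the pad (4.5 to 6.7 N upward), and only then opened the fingers.
- **Final check:** The last top picture shows each stud within about 3 mm of its bay centre, by eye. The limit is 14 mm. All four mirrors look upright and flat, and the arm stood well clear with no contact force.
- **Disagreements:** The top and wrist cameras differed by about 2–3 mm on the round mirror's position. The scene camera showed a steady offset of about 3 mm. I picked at a point between the top and wrist readings.

The hand-in gave no verdict, so the result is confirmed only by these checks.

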